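Roll a bar specimen into the V-cradle and up to its contact

TASK

Get the aluminium bar ready for its corrosion test: roll it along the bench with the fingertips, up the ramp and over the lip of the white V-cradle so that it lies in the V, then push it along the V by its free end until its other end meets the brass contact. Do not pinch, pick up or carry the bar, and leave the beaker, bottle and jar alone.

Things in the scene. Friction and masses are not known exactly. Their poses are not given: they have to be found in the camera images.
- bar: Loose smooth-turned, slippery aluminium round bar, 44 mm diameter, 120 mm long, about 0.5 kg, lying on the bench to the robot's right (-y side) of the cradle. Origin: its middle, on its axis (22 mm above the bench at the start). Own x is the bar's axis; its +x end goes to the brass contact. Own y and z turn as it rolls; own z starts upright.
- cradle: White slippery-plastic V-cradle fixed to the bench. Origin: on the bench below the bottom line of the V. Own z is up, x runs along the V to the brass contact, y is the way the bar is rolled in. The V reaches from x = -65 mm (open) to +64 mm. End wall: x = 64 to 74, y = -28 to 54, 58 mm high. Behind the V a rail 26 mm high runs from y = 40 to 54 mm.
- lip (a point): Middle of the cradle's lip, the ridge between ramp and V, 12 mm above the bench, at x = 0, y = -16 mm of the cradle. The ramp climbs to it at 12 degrees from the bench at y = -74 mm. The bar's axis is about 34 mm above the bench as it passes over the lip.
- seat (a point): Where the bar's middle must finally be: on the V's line, at x = 0, y = 0 of the cradle and 28.4 mm above the bench. Axes as the cradle's. The V is two flats at 30 degrees to the bench that meet 3 mm above it; the far flat goes on up to 26 mm high, so the bar drops 6 mm from the lip and stays.
- contact (a point): Middle of the face of the brass contact, a disc of 20 mm diameter standing 4 mm proud of the inside of the end wall, 28.4 mm above the bench: 60 mm along the cradle's x from its origin. The bar's +x end has to touch it. It is rigid.
- beaker: Loose glass beaker, 68 mm diameter, 90 mm high, not to be disturbed. Origin at the centre of its underside.
- bottle: Loose amber glass bottle, 60 mm diameter, 130 mm high, not to be disturbed. Origin at the centre of its underside.
- jar: Loose small pale jar with a black lid, 44 mm diameter, 55 mm high, not to be disturbed. Origin at the centre of its underside.
Mind the look-alikes: they are no part of the job. Several things have the shape of the bar; the one meant has the colours described above.

How it is judged:
On the way, in this order (a step that is already met when the one before it is completed fails the run):
1. the bar has rolled along the bench, turning over by at least a third of a turn (angle between bar's own z axis and vertical above 2.1 rad and height (world z) of bar below 0.026 m), for 0.05 s.
2. the bar lies in the V, along it (y of bar in the frame of cradle between -0.004 and 0.004 m and z of bar in the frame of cradle below 0.0324 m and angle between the x axis of bar and the x axis of cradle, either way round below 0.06 rad), for 0.2 s.
At the end, for the whole second after the job is handed in: The bar lies still in the V (middle within 3 mm sideways and 2.5 mm in height of its seated place, axis within 0.05 rad of the V) with its end within 3 mm of the brass contact (y of bar in the frame of cradle between -0.003 and 0.003 m and z of bar in the frame of cradle between 0.0259 and 0.0309 m and x of bar in the frame of cradle between -0.003 and 0.003 m and angle between the x axis of bar and the x axis of cradle, either way round below 0.05 rad and linear speed of bar below 0.01 m/s); the robot touches nothing.
It fails at once if the bar was lifted off the bench before the cradle (y of bar in the frame of cradle below -0.084 m and height (world z) of bar above 0.029 m).
It fails at once if the bar was lifted clear of the cradle (height (world z) of bar above 0.05 m or (height (world z) of bar above 0.038 m and contact force between bar and cradle below 0.05 N)).
It fails at once if the beaker, bottle or jar was moved by more than 20 mm (distance of any of beaker, bottle, jar from where it was at the start of the episode above 0.02 m).
It also fails if it takes over 54 s, if anything falls off the work surface, if the arm or the gripper's body presses on something with over 40 N, if the wrist force passes 120 N, or if a joint passes its speed limit or range.

ROBOT

A 6-joint arm with a two-finger parallel gripper is mounted at the origin on the work surface. World frame = base frame: x ahead of the robot, y to its left, z up, the work surface at z = 0. Lengths are in m, angles in rad, forces in N, time in s.
With the tool pointing down it reaches from about 0.35 to 0.85 m from the base axis. Payload 8.1 kg.
Tool frame: the origin (TCP) lies at the very end of the fingers, on their centre line; the grasp point (between the pads) lies 19 mm behind it; z points along the fingers, y is the line along which they close (so a half turn about z gives the same grasp; the last joint's range is limited). The gripper opens to 93 mm and grips with 3 to 60 N. Pads are 15 mm wide; open, the fingers measure 128 mm over their backs; the gripper's body (75 mm by 188 mm) begins 65 mm behind the grasp point.
Start: joints at [1.027, 0.13, 1.488, -0, 1.523, -0.085], TCP at [0.266, 0.538, 0.219] pointing down, gripper open.
Joint ranges: [-2.96, 2.96], [-0.89, 2.26], [0.02, 2.5], [-1.34, 4.48], [0, 2.73], [-2.66, 2.66]. Speed limits (rad/s): [2.39, 2.39, 2.79, 3.14, 3.14, 3.14].

INTERFACE

Orientations are given as a rotation vector (axis times angle).
In Python, from plant import monitor, eyes, ticket gives the robot as it stands.
- The arm moves only by the tool arm_command, never from a script. Its argument "deltas" is a list that holds one entry, the list of rows, each a list of 6 numbers: the shift along the world's x, y, z in cm, then the turn, a rotation vector about the world's x, y, z in degrees. In form: [[[tx, ty, tz, rx, ry, rz], ...]]. A call has 1 to 12 rows; each row shifts and turns the commanded pose from where the row before left it; what a row does not reach is not made up. A row lasts 1/12 s, in which the tool goes at most 41.7 mm and 7.16 degrees, less where a joint would pass 70% of its speed; a pose out of reach is approached as far as the arm can. A call is refused whole if a number of a shift passes 4.17 or a number of a turn 7.16, either way. A call with a gripper value outside its range is refused whole. "gripper" is the opening, from -1 (shut) to 1 (fully open), set as the call begins (left out, the last holds). The fingers move at their own pace and stop on an object; "squeeze" is the grip in N (left out, the last holds). Time passes only in rows, so rows that do not move let the fingers close. It gives the time, the measured TCP pose, the force, the opening and the grip force at its end, in the units of the state.
- monitor.read_state(): the state, without advancing time (a new reading comes with each control period).
- eyes.read_camera(name): name is "side" or "top"; returns the picture (400x640x3 uint8, blue, green, red); there is no depth.
- eyes.camera_model(name): a dict with "fx", "fy", "cx", "cy" (pixels), "rvec" (rotation vector, rad) and "tvec" (3), from world to camera coordinates, as OpenCV has them. Camera axes: x right, y down, z forward; pixel columns grow to the right and rows downward; lengths in m; the calibration is good to about 2 mm. A picture is of the moment at which its call begins. camera_model takes no time and is no camera call.
- ticket.close_job(): hands the job in; it is judged then, once.
The state is a dict: "t": time; "q": joint angles; "dq": joint speeds; "joint_torque": joint torques, N m; "tool_pos": TCP position; "orientation": TCP orientation; "force": force on the tool from outside, world axes, zero at the start; "wrist_torque": the same for the moment, N m; "opening": finger opening in m; "gripper_force": force on a finger pad.
Only numpy, scipy, OpenCV 4.12 (cv2) and the standard library are available. Lean on these libraries where they do the work, as an engineer would, in place of code of your own. Each camera call takes 0.05 s, during which the arm holds its last target. There are 200 camera calls.

## Working session

There is one attempt and no reset: what is moved stays moved. The work goes in short steps, Python scripts to look and compute and a tool call to move; the robot and the scene stay as the last step left them, time stands still between calls to the robot, and variables do not carry over. Pictures are saved under pics/ and viewed, at most 10 in all, crops included, and the job is handed in when it is done.

Besides the shell and the picture viewer there is one more tool, called by a JSON object that holds its "method" and its "body". arm_command: Moves the arm, as the interface text tells. Its arguments: {"type":"object","properties":{"deltas":{"type":"array"},"gripper":{"type":"number"},"squeeze":{"type":"number"}},"required":["deltas"]}

```bash
mkdir -p pics; ls
cat > h.py <<'E'
import numpy as np, cv2
from plant import monitor, eyes, ticket
def ray(cam,u,v):
    m=eyes.camera_model(cam);R=cv2.Rodrigues(np.array(m["rvec"],float))[0];t=np.array(m["tvec"],float).ravel()
    d=R.T@np.array([(u-m["cx"])/m["fx"],(v-m["cy"])/m["fy"],1]);return -R.T@t,d
def onz(cam,u,v,z):
    o,d=ray(cam,u,v);return o+d*(z-o[2])/d[2]
def proj(cam,p):
    m=eyes.camera_model(cam);K=np.array([[m["fx"],0,m["cx"]],[0,m["fy"],m["cy"]],[0,0,1]],float)
    return cv2.projectPoints(np.array(p,float).reshape(-1,1,3),np.array(m["rvec"],float),np.array(m["tvec"],float),K,None)[0].reshape(-1,2)
def shot(cam,name):
    i=eyes.read_camera(cam);cv2.imwrite(f"pics/{name}.png",i);return i
E
python3 - <<'E'
from h import *
np.set_printoptions(precision=4,suppress=True)
for c in("top","side"):
    shot(c,c+"0");print(c,ray(c,320,200))
    for p in((0,0),(639,0),(0,399),(639,399)):print(p,onz(c,*p,0))
s=monitor.read_state();print(s)
E
```

```text
pics
top (array([0.4307, 0.0019, 1.0467]), array([ 0.1081, -0.0089, -0.9945]))
(0, 0) [1.1439 0.967  0.    ]
(639, 0) [ 1.1819 -0.9973  0.    ]
(0, 399) [0.0116 0.8267 0.    ]
(639, 399) [ 0.0147 -0.8706  0.    ]
side (array([ 0.3698, -0.9141,  0.9636]), array([ 0.1548,  0.7138, -0.6831]))
(0, 0) [-0.7241  2.1023 -0.    ]
(639, 0) [2.4961 1.1113 0.    ]
(0, 399) [-0.1931 -0.3202  0.    ]
(639, 399) [ 1.07   -0.6434  0.    ]
{'t': 0.1, 'q': array([ 1.0266,  0.1311,  1.4891, -0.    ,  1.523 , -0.0854]), 'dq': array([-0.0012, -0.0026, -0.0044, -0.0013, -0.0013,  0.0003]), 'joint_torque': array([  0.002 , -56.1338, -49.3099,   0.0771,   0.029 ,  -0.0001]), 'tool_pos': array([0.2654, 0.5375, 0.2177]), 'orientation': array([-0.7142, -3.0588,  0.0024]), 'force': array([0.1384, 0.6846, 0.0978]), 'wrist_torque': array([0.0096, 0.0207, 0.014 ]), 'gripper_force': 0.0, 'opening': 0.09278548826895597}
```

View pics/top0.png

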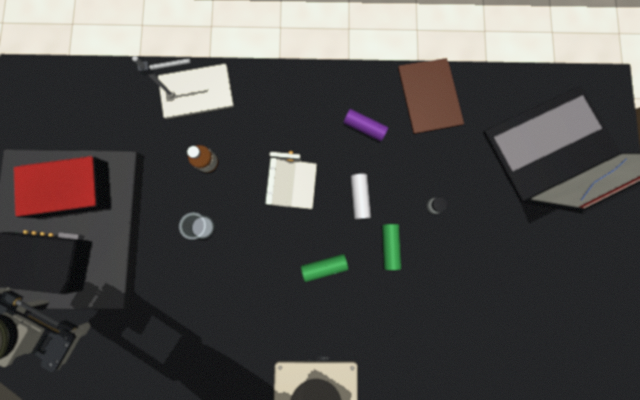

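View pics/side0.png

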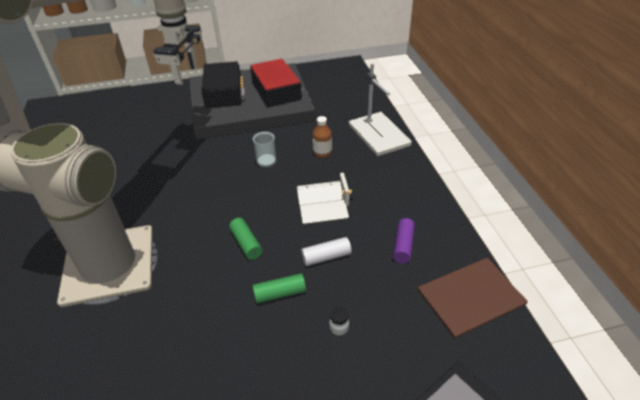

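The white/silver bar is at top (361,196). The cradle is at (292,182), with its brass contact and end wall at the far end (290,156). The green and purple bars are decoys. The jar (437,205), beaker (195,226) and bottle (203,158) are clear of the rolling path.

```bash
cat >> h.py <<'E'
def bar_top(i,box=(335,160,385,230),th=110,z=0.03):
    x0,y0,x1,y1=box;g=i[y0:y1,x0:x1].min(2);m=(g>th).astype(np.uint8)
    n,l,s,c=cv2.connectedComponentsWithStats(m);k=1+s[1:,4].argmax()
    ys,xs=np.nonzero(l==k);return np.c_[xs+x0,ys+y0].astype(np.float32)
def rect(p,z):
    # minimum-area rectangle of the pixels cast onto plane z
    w=np.array([onz("top",u,v,z)[:2] for u,v in p]);c,s,a=cv2.minAreaRect((w*1000).astype(np.float32))
    b=cv2.boxPoints((c,s,a));e=[b[1]-b[0],b[2]-b[1]];e=max(e,key=np.linalg.norm);e=e if e[0]>0 else -e
    return np.array(c),s,np.degrees(np.arctan2(e[1],e[0]))
E
python3 - <<'E'
from h import *
i=cv2.imread("pics/top0.png")
p=bar_top(i);print("bar",len(p),rect(p,0.024),p.min(0),p.max(0))
p=bar_top(i,(250,140,330,225));print("cradle",len(p),rect(p,0.01),p.min(0),p.max(0))
v=np.vstack([np.kron(i[110:290,170:460],np.ones((2,2,1)))]).astype(np.uint8)
c=cv2.resize(i[145:225,250:385],None,fx=5.9,fy=5.9,interpolation=cv2.INTER_CUBIC);cv2.imwrite("pics/crop0.png",c)
E
```

```text
bar 692 (array([ 555.85247803, -120.19081116]), (127.32676696777344, 43.30485153198242), np.float32(4.5746856)) [352. 173.] [369. 218.]Traceback (most recent call last):
  File "<stdin>", line 4, in <module>
  File "h.py", line 19, in rect
    w=np.array([onz("top",u,v,z)[:2] for u,v in p]);c,s,a=cv2.minAreaRect((w*1000).astype(np.float32))
                ~~~^^^^^^^^^^^^^
  File "h.py", line 7, in onz
    o,d=ray(cam,u,v);return o+d*(z-o[2])/d[2]
        ~~~^^^^^^^^^
  File "h.py", line 4, in ray
    m=eyes.camera_model(cam);R=cv2.Rodrigues(np.array(m["rvec"],float))[0];t=np.array(m["tvec"],float).ravel()
ValueError: time passes only in moves, steps and waits
```

```bash
sed -i 's/eyes.camera_model(cam)/CM[cam]/' h.py; sed -i '2a CM={c:eyes.camera_model(c) for c in("top","side")}' h.py
python3 - <<'E'
from h import *
i=cv2.imread("pics/top0.png")
p=bar_top(i);print("bar",len(p),rect(p,0.024),p.min(0),p.max(0))
p=bar_top(i,(250,140,330,225));print("cradle",len(p),rect(p,0.01),p.min(0),p.max(0))
c=cv2.resize(i[145:225,250:385],None,fx=5.9,fy=5.9,interpolation=cv2.INTER_CUBIC);cv2.imwrite("pics/crop0.png",c)
E
```

```text
bar 692 (array([ 555.85247803, -120.19081116]), (127.32676696777344, 43.30485153198242), np.float32(4.5746856)) [352. 173.] [369. 218.]
cradle 2354 (array([600.82061768,  76.53164673]), (138.3147430419922, 154.4528350830078), np.float32(-4.7506413)) [265. 152.] [316. 208.]
```

View pics/crop0.png

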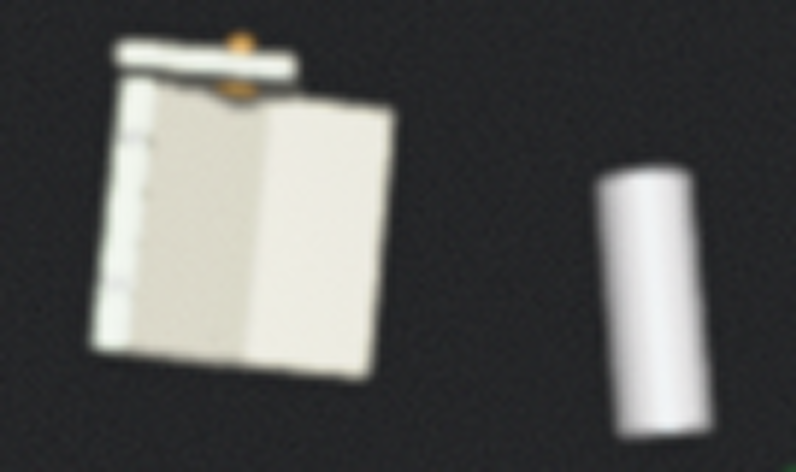

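```bash
cat >> h.py <<'E'
P=lambda a,b:(250+a/5.9-.4,145+b/5.9-.4)
E
python3 - <<'E'
from h import *
np.set_printoptions(precision=4,suppress=True)
# crop px, cradle coords
L=[((395,107),(64,-74,0)),((370,378),(-65,-74,0)),((268,100),(64,-16,12)),((243,362),(-65,-16,12)),((92,350),(-65,54,26)),((128,352),(-65,40,26)),((114,38),(74,54,58)),((298,53),(74,-28,58)),((296,80),(64,-28,58))]
A=[];B=[]
for (px,c) in L:
    A.append(onz("top",*P(*px),c[2]/1e3)[:2]);B.append(np.array(c[:2])/1e3)
A=np.array(A);B=np.array(B)
a=A-A.mean(0);b=B-B.mean(0)
th=np.arctan2((b[:,0]*a[:,1]-b[:,1]*a[:,0]).sum(),(a*b).sum());R=np.array([[np.cos(th),-np.sin(th)],[np.sin(th),np.cos(th)]])
O=A.mean(0)-R@B.mean(0);print("yaw",np.degrees(th),"O",O);print("resid mm",1000*(A-(B@R.T+O)))
print("bar in cradle",R.T@(np.array([.5559,-.1202])-O))
# ends from crop corners of bar on z=.022 (visible edges)
for c in((598,180),(692,172),(617,436),(712,430)):print(c,onz("top",*P(*c),.022))
for o in ("side",):
  i=cv2.imread("pics/side0.png");x0,y0=290,230;m=(i[y0:275,x0:358].min(2)>110).astype(np.uint8)
  ys,xs=np.nonzero(m);print("side rect",cv2.minAreaRect(np.c_[xs+x0,ys+y0].astype(np.float32)), "expected centre",proj("side",[.555,-.12,.022]), "cradle seat",proj("side",[*O,.0284]))
print("jar",onz("top",437,205,.055))
E
```

```text
yaw -4.316368803528074 O [0.5916 0.0838]
resid mm [[ 2.766  -1.7443]
 [-1.6649 -0.791 ]
 [-1.4038  1.8451]
 [ 0.0027  1.7157]
 [-1.5868  1.7846]
 [-1.3105 -1.1314]
 [ 1.9491  1.8073]
 [ 2.0337 -1.7252]
 [-0.7855 -1.7607]]
bar in cradle [-0.0202 -0.2061]
(598, 180) [ 0.6135 -0.0939  0.022 ]
(692, 172) [ 0.6179 -0.1389  0.022 ]
(617, 436) [ 0.4914 -0.1026  0.022 ]
(712, 430) [ 0.4947 -0.1474  0.022 ]
side rect ((326.6692199707031, 249.953857421875), (17.27804183959961, 48.676719665527344), 74.74488067626953) expected centre [[326.6478 250.521 ]] cradle seat [[321.6174 194.6641]]
jar [ 0.528 -0.324  0.055]
```

{"method": "arm_command", "body": {"deltas": [[[1.22,-2.92,0,0,0,-2.5],[1.22,-2.92,0,0,0,-2.5],[1.22,-2.92,0,0,0,-2.5],[1.22,-2.92,0,0,0,-2.5],[1.22,-2.92,0,0,0,-2.5],[1.22,-2.92,0,0,0,-2.5],[1.22,-2.92,0,0,0,-2.5],[1.22,-2.92,0,0,0,-2.5],[1.22,-2.92,0,0,0,-2.5],[1.22,-2.92,0,0,0,-2.5],[1.22,-2.92,0,0,0,-2.5],[1.22,-2.92,0,0,0,-2.5]]], "gripper": 0.3}}

```text
t: 1.1
tool_pos: [0.4121, 0.186, 0.2183]
orientation: [-1.485, -2.768, 0.0]
force: [0.7, 0.5, -0.5]
opening: 0.0605
gripper_force: 0.0
```

{"method": "arm_command", "body": {"deltas": [[[1.22,-2.92,0,0,0,-2.5],[1.22,-2.92,0,0,0,-2.5],[1.22,-2.92,0,0,0,-2.5],[1.22,-2.92,0,0,0,-2.5],[1.22,-2.92,0,0,0,-2.5],[1.22,-2.92,0,0,0,-2.5],[1.22,-2.92,0,0,0,-2.5],[1.22,-2.92,0,0,0,-2.5],[1.22,-2.92,0,0,0,-2.5],[1.22,-2.92,0,0,0,-2.5],[1.22,-2.92,0,0,0,-2.5],[1.22,-2.92,0,0,0,-2.5]]]}}

```text
t: 2.1
tool_pos: [0.5586, -0.1644, 0.2181]
orientation: [-2.15, -2.289, 0.0]
force: [0.8, 0.2, 0.5]
opening: 0.0602
gripper_force: 0.0
```

{"method": "arm_command", "body": {"deltas": [[[0,0,0,0,0,0],[0,0,0,0,0,0]]]}}

```text
t: 2.27
tool_pos: [0.5582, -0.1641, 0.2175]
orientation: [-2.15, -2.288, 0.001]
force: [-0.4, 0.6, -0.4]
opening: 0.0603
gripper_force: 0.0
```

{"method": "arm_command", "body": {"deltas": [[[0,0,-4,0,0,0],[0,0,-4,0,0,0],[0,0,-4,0,0,0],[0,0,-4,0,0,0],[0,0,-2.3,0,0,0],[0,0,-1.5,0,0,0],[0,0,-0.6,0,0,0],[0,0.2,0,0,0,0.5],[0,0.2,0,0,0,0.4],[0,0.2,0,0,0,0],[0,0.2,0,0,0,0],[0,0.2,0,0,0,0]]]}}

```text
t: 3.27
tool_pos: [0.5597, -0.1529, 0.0163]
orientation: [2.128, 2.308, 0.002]
force: [-0.2, -0.3, -0.3]
opening: 0.0606
gripper_force: 0.0
```

{"method": "arm_command", "body": {"deltas": [[[0,0.3,0,0,0,0],[0,0.3,0,0,0,0],[0,0.3,0,0,0,0],[0,0.3,0,0,0,-0.2],[0,0.3,0,0,0,-0.2],[0,0.3,0,0,0,-0.2],[0,0.3,0,0,0,-0.2],[0,0.3,0,0,0,-0.2],[0,0.3,0,0,0,-0.2],[0,0.3,0,0,0,-0.2],[0,0.3,0,0,0,-0.2],[0,0.3,0,0,0,-0.2]]]}}

```text
t: 4.27
tool_pos: [0.5585, -0.1165, 0.0146]
orientation: [-2.167, -2.275, 0.0]
force: [-0.1, -0.6, 0.6]
opening: 0.0603
gripper_force: 0.1
```

Run:
```python
from h import *
s=monitor.read_state();print(s["t"],s["tool_pos"],s["orientation"],s["force"])
i=shot("top","top1");shot("side","side1")
a=i[140:240,250:400];b=cv2.imread("pics/side1.png")[150:290,260:400]
cv2.imwrite("pics/c1.png",np.hstack([cv2.resize(a,(450,300)),cv2.resize(b,(300,300))]))
```

```text
4.2667 [ 0.55849172 -0.11654107  0.01461691] [-2.16661373e+00 -2.27491302e+00  6.81238008e-05] [-0.1461825  -0.62038841  0.64310115]
```

View pics/c1.png

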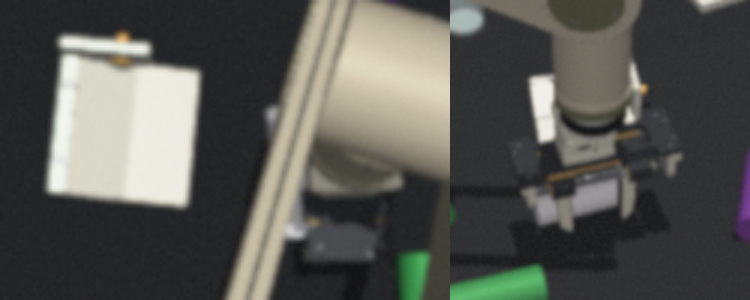

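The fingers are right behind the bar: it shows in the side view at crop (575,200) in front of both fingertips. It is rolling with almost no force on the tool.

{"method": "arm_command", "body": {"deltas": [[[0,0.35,0,0,0,-0.3],[0,0.35,0,0,0,-0.3],[0,0.35,0,0,0,-0.3],[0,0.35,0,0,0,-0.3],[0,0.35,0,0,0,-0.3],[0,0.35,0,0,0,-0.3],[0,0.35,0,0,0,-0.3],[0,0.35,0,0,0,-0.3],[0,0.35,0,0,0,-0.3],[0,0.35,0,0,0,-0.3],[0,0.35,0,0,0,-0.3],[0,0.35,0,0,0,-0.3]]]}}

```text
t: 5.37
tool_pos: [0.5585, -0.0745, 0.0146]
orientation: [-2.237, -2.206, 0.0]
force: [0.1, -0.5, -0.3]
opening: 0.0605
gripper_force: 0.1
```

{"method": "arm_command", "body": {"deltas": [[[0,0.35,0,0,0,-0.3],[0,0.35,0,0,0,-0.3],[0,0.35,0,0,0,-0.3],[0,0.35,0,0,0,-0.3],[0,0.35,0,0,0,-0.3],[0,0.35,0,0,0,-0.3],[0,0.35,0,0,0,-0.3],[0,0.35,0,0,0,-0.3],[0,0.35,0,0,0,-0.3],[0,0.35,0,0,0,-0.3],[0,0.35,0,0,0,-0.3],[0,0.35,0,0,0,-0.3]]]}}

```text
t: 6.37
tool_pos: [0.5585, -0.0325, 0.0147]
orientation: [2.305, 2.134, -0.0]
force: [0.1, 0.2, -0.1]
opening: 0.0603
gripper_force: 0.2
```

Run:
```python
from h import *
s=monitor.read_state();print(s["t"],s["tool_pos"],s["orientation"],s["force"])
i=shot("top","top2");shot("side","side2")
a=i[140:240,250:400];b=cv2.imread("pics/side2.png")[150:290,260:400]
cv2.imwrite("pics/c2.png",np.hstack([cv2.resize(a,(450,300)),cv2.resize(b,(300,300))]))
```

```text
6.3667 [ 0.55850983 -0.03251425  0.01465296] [ 2.30541376e+00  2.13413281e+00 -1.04542274e-05] [ 0.05728935  0.21512364 -0.08817444]
```

View pics/c2.png

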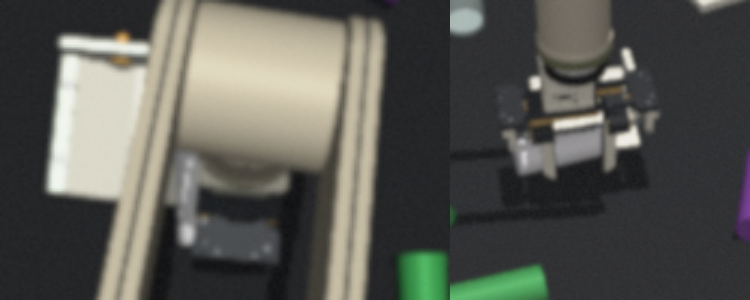

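The bar is still squarely against both fingertips at the ramp foot, with its near end at top crop (187,243), so its middle is at about x = -39 mm in the cradle. Now the ramp.

{"method": "arm_command", "body": {"deltas": [[[0.03,0.35,0,0,0,0],[0.03,0.35,0,0,0,0],[0.03,0.35,0.04,0,0,0],[0.03,0.35,0.07,0,0,0],[0.03,0.35,0.07,0,0,0],[0.03,0.35,0.07,0,0,0],[0.03,0.35,0.07,0,0,0],[0.03,0.35,0.07,0,0,0],[0.03,0.35,0.07,0,0,0],[0.03,0.35,0.07,0,0,0],[0.03,0.35,0.07,0,0,0],[0.03,0.35,0.07,0,0,0]]]}}

```text
t: 7.47
tool_pos: [0.5622, 0.0095, 0.0215]
orientation: [2.305, 2.135, 0.0]
force: [-0.1, -3.3, 3.5]
opening: 0.0604
gripper_force: 1.7
```

{"method": "arm_command", "body": {"deltas": [[[0.03,0.35,0.07,0,0,0],[0.03,0.35,0.07,0,0,0],[0.03,0.35,0.07,0,0,0],[0.03,0.35,0.07,0,0,0],[0.03,0.35,0.07,0,0,0],[0.03,0.35,0.07,0,0,0],[0.03,0.35,0.07,0,0,0],[0.02,0.25,0.0,0,0,0],[0.02,0.25,0.0,0,0,0],[0.02,0.25,0.0,0,0,0]]]}}

```text
t: 8.3
tool_pos: [0.5646, 0.0419, 0.026]
orientation: [-2.304, -2.134, -0.0]
force: [-0.3, -0.0, 0.3]
opening: 0.0605
gripper_force: 0.0
```

Run:
```python
from h import *
s=monitor.read_state();print(s["t"],s["tool_pos"],s["orientation"],s["force"])
i=shot("top","top3");shot("side","side3")
a=i[140:240,230:380];b=cv2.imread("pics/side3.png")[130:270,250:390]
cv2.imwrite("pics/c3.png",np.hstack([cv2.resize(a,(450,300)),cv2.resize(b,(300,300))]))
```

```text
8.3 [0.5645947  0.04190821 0.02598625] [-2.30419097e+00 -2.13426489e+00 -3.34604422e-04] [-0.28211952 -0.01671309  0.29712841]
```

View pics/c3.png

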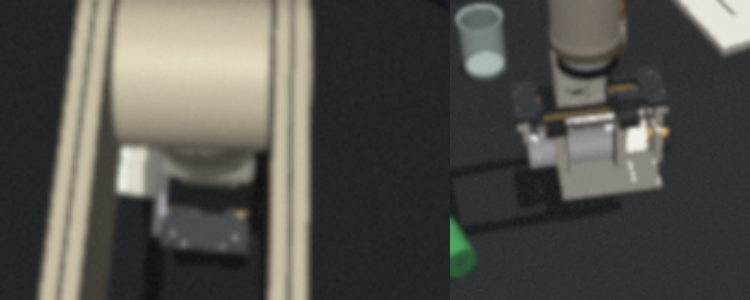

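The contact force has dropped to zero, so the bar seems to have gone over the lip. I'll back off to check.

{"method": "arm_command", "body": {"deltas": [[[0,-1,0,0,0,0],[0,-2,0.2,0,0,0],[0,-2,0.5,0,0,0],[-0.5,-1,2,0,0,0],[-1,0,3,0,0,0],[-2,-1,4,0,0,0],[-3,-2,4,0,0,0],[-3,-3,0,0,0,0],[-3,-3,0,0,0,0],[-2,-3,0,0,0,0],[0,-3,0,0,0,0],[0,-3,0,0,0,0]]]}}

```text
t: 9.4
tool_pos: [0.4281, -0.1942, 0.1509]
orientation: [2.305, 2.133, 0.0]
force: [1.5, -0.3, 0.6]
opening: 0.0604
gripper_force: 0.0
```

Run:
```python
from h import *
np.set_printoptions(precision=2,suppress=True)
s=monitor.read_state();print(s["t"],s["tool_pos"])
i=shot("top","top4");j=shot("side","side4")
a=i[140:240,230:380];b=j[130:270,250:390]
cv2.imwrite("pics/c4.png",np.hstack([cv2.resize(a,(450,300)),cv2.resize(b,(300,300))]))
th=np.radians(-4.4);ex=np.array([np.cos(th),np.sin(th)]);O=np.array([.5916,.0838])
for x in(-.099,-.06,.0,.021):
  p=[*(O+ex*x),.0284];print(x,(proj("top",p)-[230,140])*3,450+(proj("side",p)-[250,130])*[300/140,300/140]*[1,1]-[0,450])
```

```text
9.4 [ 0.43 -0.19  0.15]
-0.099 [[161.92 231.56]] [[530.32 147.9 ]]
-0.06 [[166.1  189.35]] [[559.27 144.2 ]]
0.0 [[172.46 125.28]] [[603.48 138.55]]
0.021 [[174.66 103.09]] [[618.86 136.59]]
```

View pics/c4.png

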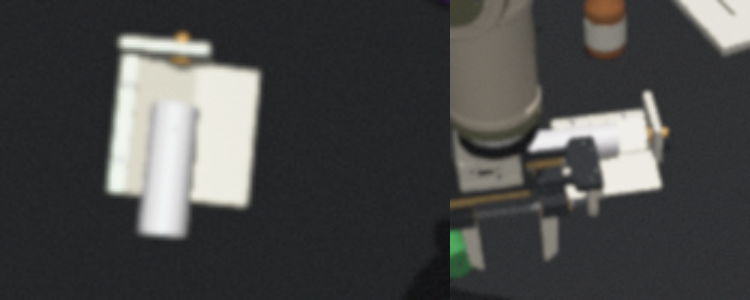

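The bar lies in the V, straight, with its ends at top crop (163,236) and (174,102). Its middle is at about x = -40 mm. Next I'll close the fingers and go behind its free end.

{"method": "arm_command", "body": {"deltas": [[[0.4,3.6,0,0,0,0],[0.4,3.6,0,0,0,0],[0.4,3.6,0,0,0,0],[0.4,3.6,0,0,0,0],[0.4,3.6,0,0,0,0],[0.4,3.6,0,0,0,0],[0.4,3.6,0,0,0,0],[0,3.6,0,0,0,0],[0,0,0,0,0,0],[0,0,0,0,0,0]]], "gripper": -1, "squeeze": 5}}

```text
t: 10.33
tool_pos: [0.4569, 0.0975, 0.1503]
orientation: [-2.3, -2.139, 0.001]
force: [0.4, 0.5, -0.2]
opening: 0.0015
gripper_force: 0.0
```

{"method": "arm_command", "body": {"deltas": [[[0,0,-3.5,0,0,0],[0,0,-3.5,0,0,0],[0,0,-3,0,0,0],[0,0,-2,0,0,0],[0,0,-0.5,0,0,0],[0,0,0,0,0,0],[0,0,0,0,0,0]]]}}

```text
t: 10.92
tool_pos: [0.4581, 0.095, 0.0265]
orientation: [2.306, 2.133, 0.001]
force: [-0.1, -1.3, 0.1]
opening: 0.0007
gripper_force: 0.0
```

Run:
```python
from h import *
s=monitor.read_state();print(s["t"],s["tool_pos"],s["force"],s["opening"])
th=np.radians(-4.4);e=np.array([np.cos(th),np.sin(th)]);n=np.array([-e[1],e[0]]);d=s["tool_pos"][:2]-[.5916,.0838];print("cradle xy",d@e,d@n)
i=shot("top","top5");j=shot("side","side5")
a=i[140:240,230:380];b=j[130:270,250:390]
cv2.imwrite("pics/c5.png",np.hstack([cv2.resize(a,(450,300)),cv2.resize(b,(300,300))]))
```

```text
10.9167 [0.458079   0.09499775 0.02648421] [-0.05143171 -1.28478408  0.05648497] 0.000666320836434133
cradle xy -0.13398655873694515 0.0009211499343279563
```

View pics/c5.png

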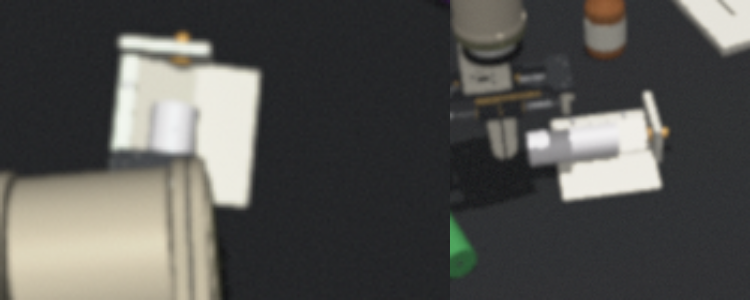

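The closed fingers (side crop (503,135)) stand clear behind the bar's free end and in line with it. I'll push along the V.

{"method": "arm_command", "body": {"deltas": [[[0.35,-0.03,0,0,0,0],[0.35,-0.03,0,0,0,0],[0.35,-0.03,0,0,0,0],[0.35,-0.03,0,0,0,0],[0.35,-0.03,0,0,0,0],[0.35,-0.03,0,0,0,0],[0.35,-0.03,0,0,0,0],[0.35,-0.03,0,0,0,0],[0.35,-0.03,0,0,0,0],[0.35,-0.03,0,0,0,0],[0.35,-0.03,0,0,0,0],[0.35,-0.03,0,0,0,0]]]}}

```text
t: 12.02
tool_pos: [0.4997, 0.092, 0.0254]
orientation: [-2.305, -2.135, 0.0]
force: [-2.0, 0.3, 0.6]
opening: 0.0009
gripper_force: 0.8
```

{"method": "arm_command", "body": {"deltas": [[[0.1,-0.01,0,0,0,0],[0.1,-0.01,0,0,0,0],[0.1,-0.01,0,0,0,0],[0.1,-0.01,0,0,0,0],[0.1,-0.01,0,0,0,0],[0.1,-0.01,0,0,0,0],[0.1,-0.01,0,0,0,0]]]}}

```text
t: 12.6
tool_pos: [0.5065, 0.0914, 0.0255]
orientation: [-2.305, -2.135, 0.0]
force: [-1.4, 0.1, 0.5]
opening: 0.0007
gripper_force: 0.8
```

Run:
```python
from h import *
s=monitor.read_state();print(s["t"],s["tool_pos"],s["force"],s["opening"])
i=shot("top","top6");j=shot("side","side6")
a=i[140:240,230:380];b=j[140:220,270:350]
cv2.imwrite("pics/c6.png",np.hstack([cv2.resize(a,(450,300)),cv2.resize(b,(300,300),interpolation=cv2.INTER_CUBIC)]))
```

```text
12.6 [0.50648383 0.09138324 0.02551769] [-1.3579409   0.1098071   0.51322579] 0.0006992336591171676
```

View pics/c6.png

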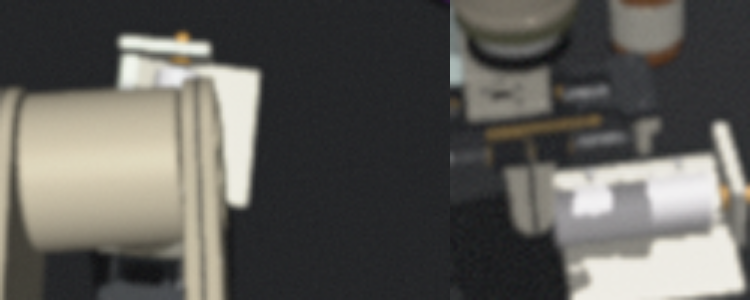

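The bar (side crop, far end at (722,200)) is a few mm short of the brass at (728,195), so I'll creep until the force rises.

{"method": "arm_command", "body": {"deltas": [[[0.05,0,0,0,0,0],[0.05,-0.01,0,0,0,0],[0.05,0,0,0,0,0],[0.05,-0.01,0,0,0,0],[0.05,0,0,0,0,0],[0.05,-0.01,0,0,0,0],[0.05,0,0,0,0,0],[0.05,-0.01,0,0,0,0]]]}}

```text
t: 13.37
tool_pos: [0.5105, 0.091, 0.0256]
orientation: [2.305, 2.135, 0.0]
force: [-2.1, 0.9, -0.2]
opening: 0.0002
gripper_force: 0.9
```

{"method": "arm_command", "body": {"deltas": [[[0.05,0,0,0,0,0],[0.05,-0.01,0,0,0,0],[0.05,0,0,0,0,0],[0.05,-0.01,0,0,0,0]]]}}

```text
t: 13.7
tool_pos: [0.5125, 0.0908, 0.0256]
orientation: [-2.305, -2.135, -0.0]
force: [-1.5, 0.6, 0.0]
opening: 0.001
gripper_force: 0.9
```

{"method": "arm_command", "body": {"deltas": [[[0.05,0,0,0,0,0],[0.05,-0.01,0,0,0,0],[0.05,0,0,0,0,0]]]}}

```text
t: 13.95
tool_pos: [0.514, 0.0907, 0.0256]
orientation: [-2.305, -2.135, -0.0]
force: [-1.0, -0.4, 1.0]
opening: 0.0003
gripper_force: 0.9
```

{"method": "arm_command", "body": {"deltas": [[[0.05,0,0,0,0,0],[0.05,0,0,0,0,0],[0.05,0,0,0,0,0]]]}}

```text
t: 14.2
tool_pos: [0.5155, 0.0906, 0.0255]
orientation: [-2.305, -2.135, 0.0]
force: [-2.1, 0.5, 0.3]
opening: 0.0002
gripper_force: 0.9
```

{"method": "arm_command", "body": {"deltas": [[[0.05,0,0,0,0,0],[0.05,0,0,0,0,0]]]}}

```text
t: 14.37
tool_pos: [0.5163, 0.0906, 0.0255]
orientation: [-2.305, -2.135, 0.001]
force: [-5.7, -0.5, 2.6]
opening: 0.0005
gripper_force: 2.4
```

{"method": "arm_command", "body": {"deltas": [[[0.03,0,0,0,0,0],[0,0,0,0,0,0]]]}}

```text
t: 14.53
tool_pos: [0.5163, 0.0907, 0.0254]
orientation: [-2.304, -2.134, 0.001]
force: [-4.7, -0.7, 2.3]
opening: -0.0002
gripper_force: 2.6
```

The TCP has stalled and the force has risen, so the bar is on the contact. I'll back away straight and check.

{"method": "arm_command", "body": {"deltas": [[[-0.3,0.02,0,0,0,0],[-1,0.08,0,0,0,0],[-2,0.15,0,0,0,0],[-1.5,0,2,0,0,0],[0,0,4,0,0,0],[0,0,4,0,0,0],[0,-3,2,0,0,0],[0,-4,0,0,0,0],[0,-4,0,0,0,0],[0,-4,0,0,0,0],[0,-4,0,0,0,0],[0,-4,0,0,0,0]]]}}

```text
t: 15.53
tool_pos: [0.469, -0.1389, 0.1462]
orientation: [2.303, 2.134, 0.002]
force: [0.1, 0.5, 0.1]
opening: 0.0005
gripper_force: 0.0
```

{"method": "arm_command", "body": {"deltas": [[[0,-2,0,0,0,0],[0,0,0,0,0,0],[0,0,0,0,0,0]]]}}

```text
t: 15.78
tool_pos: [0.4689, -0.1579, 0.1457]
orientation: [2.307, 2.131, 0.001]
force: [0.4, 0.3, 0.1]
opening: 0.0005
gripper_force: 0.0
```

Run:
```python
from h import *
i=shot("top","top7");j=shot("side","side7")
a=i[145:225,250:340];b=j[160:225,275:365]
cv2.imwrite("pics/c7.png",np.hstack([cv2.resize(a,(400,356),interpolation=cv2.INTER_CUBIC),cv2.resize(b,(400,356),interpolation=cv2.INTER_CUBIC)]))
```

```text
(no output)
```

View pics/c7.png

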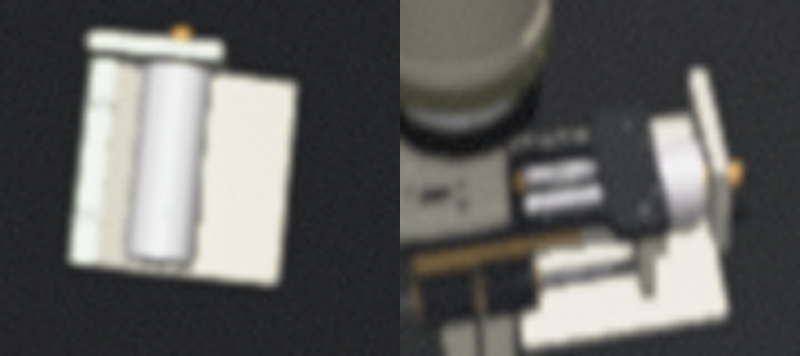

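The bar lies along the V with its far end, at top crop (175,62), against the contact. Its near end, at (160,262), is just inside the V's open end. The arm is clear of everything.

```bash
python3 -c "
from plant import ticket
print(ticket.close_job())"
```

```text
the job is handed in; nothing more can be done
None
```

The bar was rolled over the lip into the V and pushed until the force rose at the brass contact; the last pictures show it lying straight in the V against the contact. The job is handed in at about 16 s, but no verdict was returned.

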